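Check the aligner bracket's bushings with a sensor clip and a gauge rod

ROBOT

A 6-joint arm with a two-finger parallel gripper is mounted at the origin on the work surface. World frame = base frame: x ahead of the robot, y to its left, z up, the work surface at z = 0. Lengths are in m, angles in rad, forces in N, time in s.
With the tool pointing down it reaches from about 0.375 to 0.9 m from the base axis. Payload 3.1 kg.
Tool frame: the origin (TCP) lies at the very end of the fingers, on their centre line; the grasp point (between the pads) lies 19 mm behind it; x points along the fingers, z is the direction in which the jaws open and shut, and the axes are right-handed (so a half turn about x gives the same grasp; the last joint's range is limited). The gripper opens to 87 mm and grips with 3 to 60 N. Pads are 19 mm wide; open, the fingers measure 117 mm over their backs; the gripper's body (75 mm by 190 mm) begins 51 mm behind the grasp point.
Start: joints at [-1.52, 0.527, 1.433, -0, 1.181, -0.178], TCP at [0.142, -0.609, 0.223] pointing down, gripper open.
Joint ranges: [-3.08, 3.08], [-0.75, 2.2], [0.22, 2.44], [-1.43, 4.57], [0, 2.65], [-2.85, 2.85]. Speed limits (rad/s): [2.79, 2.79, 3.14, 3.14, 3.14, 3.14].

INTERFACE

Orientations are given as a unit quaternion [x, y, z, w].
In Python, from rig import get_obs, vision, hand_in gives the robot as it stands. The module is installed in compiled form; this text tells all that it offers.
- The arm moves only by the tool step_arm, never from a script. Its arguments are lists of equal length, an entry for each row: "slide": the shift along the world's x, y, z scaled (see below), a list of three; "turn": the turn, a rotation vector about the world's x, y, z scaled (see below), a list of three. In form: {"slide": [[dx, dy, dz], ...], "turn": [[wx, wy, wz], ...]}. A call has 1 to 12 rows; each row is the pose to reach, as a shift and turn from the pose commanded when the call began, turning the shorter way round; what a row does not reach only later rows make up. The controller multiplies each number of a shift by 0.1 m and each number of a turn by 2 pi rad. A row lasts 1/10 s, in which the tool goes at most 50 mm and 8.59 degrees, less where a joint would pass 70% of its speed; a pose out of reach is approached as far as the arm can. A call with a number of a shift or a turn outside -1 to 1 is refused whole. A call with a gripper value outside its range is refused whole. "jaw" is the opening, from 0 (shut) to 1 (fully open), set as the call begins (left out, the last holds). The fingers move at their own pace and stop on an object; "newtons" is the grip in N (left out, the last holds). Time passes only in rows, so rows that repeat a pose let the fingers close. It gives the time, the measured TCP pose, the force and the opening at its end, in the units of the state.
- get_obs(): the state, without advancing time (a new reading comes with each control period).
- vision.camera(name): name is "scene" or "top"; returns a dict with "image" (480x640x3 uint8, red, green, blue), "depth" (480x640 float32, m along the optical axis (not along the pixel's ray), 0 where there is no reading), "mtx" (3x3 intrinsics, pixels), "T" (4x4, takes a point from camera to world coordinates). Camera axes: x right, y down, z forward; pixel columns grow to the right and rows downward; lengths in m; the calibration is good to about 2 mm. A picture is of the moment at which its call begins.
- hand_in(): hands the job in, once; it reports no verdict.
Trained networks look in a picture, given as the dict that the camera call returned (one of the last four; its "shot" number tells which), for a name from the list of things; names that differ only in an ending like _2 or _b are one class to them, and where a whole thing is asked for, a point or a joint stands for the part that bears it (a point fixed in the world has none). Each returns a list of dicts, best first, with "p" (0 to 1); they miss things now and then, are a little off and sometimes report something else, mostly with a low value. They report only what shows in the picture. A call takes as long as a camera call.
- vision.silhouettes(picture, thing): "mask" (480x640 bool, what is visible of it) and "centre" ([column, row] in pixels, amid what is visible of it).
- vision.spot_point(picture, thing): "centre" ([column, row] in pixels: a listed point, or the origin of a listed thing).
The state is a dict: "time": time; "q": joint angles; "joint_velocities": joint speeds; "joint_torque": joint torques, N m; "position": TCP position; "tool_rot": TCP orientation; "ft_force": force on the tool from outside, world axes, zero at the start; "moment": the same for the moment, N m; "grip_width": finger opening in m.
Only numpy, scipy, OpenCV 4.12 (cv2) and the standard library are available. Lean on these libraries where they do the work, as an engineer would, in place of code of your own. Each camera call takes 0.05 s, during which the arm holds its last target.

TASK

Take the spring sensor clip off its stand, squeeze it open, bring it down over the top edge of the bracket's upright tongue and let it spring shut there, seated upright and well down on the edge. Then lift the longest of the three gauge rods out of the rack and thread it down through the upper brass bushing and on through the lower one. Finish still holding the rod there, with its whole rounded nose showing below the lower bushing but clear of the base plate, and leave everything else where it is.

Things in the scene. Friction and masses are not known exactly. Their poses are not given: they have to be found in the camera images.
- bracket: dark steel bracket, fixed; base plate 110 (x) x 160 (y) x 12 mm. Origin: centre of its underside on the table, z up. On its -y side a web, 117 mm high, carries two arms one above the other, each 46 mm wide in y, with a brass bushing; on its +y side stands an upright aluminium tongue, 80 mm from the bushing axis in y.
- upper_bush (a point): centre of the top mouth of the upper brass bushing (bore 15 mm, outside 26 mm, 20 mm long, vertical), 120 mm above the table; its underside is 100 mm up
- lower_bush (a point): centre of the BOTTOM mouth of the lower brass bushing (same bore and length, same vertical axis), 45 mm above the table; its top mouth is 65 mm up, and the top of the base plate lies 33 mm below this point. Axes as the bracket's.
- tongue_top (a point): middle of the top edge of the upright aluminium tongue, 70 mm above the table; the tongue is 8 mm thick (bracket y) and 60 mm long (bracket x). Axes as the bracket's.
- clip_mid (a point): sensor clip: steel spring clip like a clothes peg with a grey pod on each jaw, 80 mm tall, 24 mm wide (its x), 65 g. This point is half-way up on its middle plane, 40 mm above the jaw tips; z points up from jaws to handles. A barrel between the jaws, 29 mm above their tips, rests on the edge as a stop: seated on the tongue, this point is 11 mm above tongue_top.
- clip_grip (a point): middle between the clip's two handle plates (24 mm wide, from 40 to 79 mm above the jaw tips), 22 mm above clip_mid. Squeeze the plates along the clip's y: outer faces here 34 mm apart (42 mm at the top); fully squeezed they are parallel, 18 mm apart. The spring takes about 12 N to start, 17 N to open fully; grip with 30 to 60 N, a stop bears the surplus.
- clip_jaw (a point): midway between the clip's jaw lips (shut), 4 mm above the jaw tips. Lips 5 mm apart when shut, 20 mm fully squeezed, so they pass over the edge from above; squeezed in a gripper both halves swing evenly, and the half that carries the three clip points leans 0.25 rad.
- clip_lever (a joint): opening of the clip, rad: 0 shut, 0.5 fully squeezed, about 0.1 when clamped on the tongue
- stand: small fixed aluminium stand, base 90 x 70 x 12 mm, with an upright plate 4 mm thick (y), 60 mm long (x), its top edge 60 mm above the table; the clip starts shut astride this plate, upright, handles up. Origin: centre of the underside.
- rod_mid (a point): the longest of three steel gauge rods, 165 mm, about 160 g; this point is half-way up its axis, z towards the handle. Shaft 12 mm in diameter, 125 mm long, ending in a hemispherical nose; above it a knurled round handle, 22 mm in diameter, 40 mm tall. It starts upright in the rack, nose 10 mm above the table; shorter rods stand in the other holes.
- rod_handle (a point): centre of the long rod's handle, on its axis 145 mm above the nose. A rod may lean up to 0.03 rad in its hole, and keeps that lean in the grip; it must hang within about 0.03 rad of plumb to pass both bushings
- rod_nose (a point): lowest point of the long rod: the tip of its rounded nose, on its axis
- rack: the rods' white rack block, fixed, 190 (x) x 60 x 60 mm; origin at the centre of its underside; three square holes 13 mm wide, 50 mm deep, at x = -60, 0, +60 mm
- rod_b: other gauge rod in the rack, 130 mm long, same kind of handle; origin at its nose. Leave alone.
- rod_c: other gauge rod in the rack, 98 mm long, ball head of 26 mm; origin at its nose. Leave alone.
- objective: microscope objective lying about, 30 mm wide, 42 mm tall; origin under it. Leave alone.
- spare_bush: loose brass bushing, 26 mm wide, 20 mm tall; origin under it. Leave alone.
- driver: screwdriver lying on the table, 160 mm long. Leave alone.
- solvent: white bottle, 60 mm wide, 150 mm tall; origin under it. Leave alone.
- beaker: glass beaker, 70 mm wide, 85 mm tall; origin under it. Leave alone.
- resist_jar: amber jar, 56 mm wide, 70 mm tall; origin under it. Leave alone.

How it is judged:
By the outcome, as a careful person would: the job done as asked, in the order asked, and still so for the second after the job is handed in, while the arm keeps its last pose, push and grip.
It also fails if it takes over 69 s, if anything falls off the work surface, if the arm or the gripper's body presses on something with over 40 N, if the wrist force passes 120 N, or if a joint passes its speed limit or range.

## Working session

There is one attempt and no reset: what is moved stays moved. The work goes in short steps, Python scripts to look and compute and a tool call to move; the robot and the scene stay as the last step left them, time stands still between calls to the robot, and variables do not carry over. Pictures are saved under pics/ and viewed, and the job is handed in when it is done.

Besides the shell and the picture viewer there is one more tool, called after "Emit:" as name(argument=value, ...), one argument or row to a line, values as JSON. step_arm: Moves the arm, as the interface text tells. Its arguments: {"type":"object","properties":{"slide":{"type":"array"},"turn":{"type":"array"},"jaw":{"type":"number"},"newtons":{"type":"number"}},"required":["slide","turn"]}

```bash
mkdir -p pics; ls
cat > h.py <<'E'
import numpy as np, cv2
from rig import get_obs, vision, hand_in
from scipy.spatial.transform import Rotation as R
def save(im,name,crop=None,scale=1):
    a=im[...,::-1]
    if crop: a=a[crop[1]:crop[3],crop[0]:crop[2]]
    if scale!=1: a=cv2.resize(np.ascontiguousarray(a),None,fx=scale,fy=scale,interpolation=cv2.INTER_CUBIC)
    cv2.imwrite('pics/'+name,a)
def cloud(p):
    d=p['depth'];K=p['mtx'];v,u=np.mgrid[:480,:640]
    X=np.stack([(u-K[0,2])/K[0,0]*d,(v-K[1,2])/K[1,1]*d,d],-1)
    return X@p['T'][:3,:3].T+p['T'][:3,3]
def ray(p,c):
    K=p['mtx'];r=np.array([(c[0]-K[0,2])/K[0,0],(c[1]-K[1,2])/K[1,1],1.])
    return p['T'][:3,3],p['T'][:3,:3]@r
def atz(p,c,z):
    o,r=ray(p,c);return o+r*(z-o[2])/r[2]
def proj(p,X):
    T=np.linalg.inv(p['T']);x=T[:3,:3]@np.asarray(X)+T[:3,3];x=p['mtx']@x;return x[:2]/x[2]
def tri(o1,r1,o2,r2):
    A=[];b=[]
    M=np.zeros((3,3));v=np.zeros(3)
    for o,r in((o1,r1),(o2,r2)):
        r=r/np.linalg.norm(r);P=np.eye(3)-np.outer(r,r);M+=P;v+=P@o
    x=np.linalg.solve(M,v)
    e=[np.linalg.norm((np.eye(3)-np.outer(r,r)/(r@r))@(x-o)) for o,r in((o1,r1),(o2,r2))]
    return x,e
E
cat > a.py <<'E'
from h import *
np.set_printoptions(precision=4,suppress=True)
s=vision.camera('scene');t=vision.camera('top')
save(s['image'],'s0.png');save(t['image'],'t0.png')
o=get_obs();print({k:np.round(v,4) for k,v in o.items()})
print(s['mtx'],s['T'],t['mtx'],t['T'])
for n in ['upper_bush','lower_bush','tongue_top','clip_mid','clip_grip','clip_jaw','rod_mid','rod_handle','rod_nose','bracket','stand','rack','rod_b','rod_c']:
    a=vision.spot_point(s,n);b=vision.spot_point(t,n)
    print(n,[(np.round(x['centre'],1),round(x['p'],2)) for x in a[:3]],'|',[(np.round(x['centre'],1),round(x['p'],2)) for x in b[:3]])
    if a and b: x,e=tri(*ray(s,a[0]['centre']),*ray(t,b[0]['centre']));print('   ',x,np.round(e,4))
E
python3 a.py
```

```text
pics
{'time': np.float64(0.1), 'q': array([-1.5195,  0.5284,  1.4338, -0.    ,  1.1814, -0.1785]), 'joint_velocities': array([-0.0009, -0.0013, -0.0003,  0.0001, -0.0006,  0.0018]), 'joint_torque': array([ -0.0006, -44.0986, -17.7151,   0.0635,   0.0534,  -0.    ]), 'position': array([ 0.1423, -0.6079,  0.2217]), 'tool_rot': array([ 0.4399,  0.5545, -0.4389,  0.5536]), 'ft_force': array([ 0.5201, -0.0238, -1.2742]), 'moment': array([-0.022 , -0.0189,  0.0434]), 'grip_width': np.float64(0.0866)}
[[461.9639   0.     323.8673]
 [  0.     461.9639 235.276 ]
 [  0.       0.       1.    ]] [[-0.2258  0.7392 -0.6345  1.1288]
 [ 0.9742  0.1722 -0.1461  0.1374]
 [ 0.0013 -0.6511 -0.7589  0.7395]
 [ 0.      0.      0.      1.    ]] [[512.7482   0.     315.5914]
 [  0.     512.7482 236.7299]
 [  0.       0.       1.    ]] [[ 0.0142 -0.9941  0.1079  0.4814]
 [-0.9997 -0.012   0.0211 -0.015 ]
 [-0.0197 -0.1082 -0.9939  1.1183]
 [ 0.      0.      0.      1.    ]]
upper_bush [(array([282.7, 208.8]), 0.85), (array([510.4, 225.7]), 0.74), (array([301., 204.]), 0.37)] | [(array([354.2, 248.2]), 0.95),
[... 1043 characters left out ...]
.1]), 0.76)]
    [ 0.5687 -0.2922  0.1615] [0.0017 0.0017]
rod_nose [(array([469.8, 355.8]), 0.18)] | [(array([462.4, 305.9]), 0.43)]
    [0.669  0.0185 0.338 ] [0.3076 0.3076]
bracket [(array([306.9, 249.5]), 0.65)] | [(array([336.4, 263.5]), 0.83)]
    [ 0.5449 -0.0357 -0.0149] [0.0021 0.0021]
stand [(array([491.3, 258.2]), 0.79), (array([192.6, 209.9]), 0.54)] | [(array([162.7, 283.7]), 0.92)]
    [0.4955 0.3393 0.0031] [0.0012 0.0012]
rack [(array([191.9, 211.2]), 0.85)] | [(array([181.4, 180.7]), 0.66)]
    [0.7378 0.0602 0.4131] [0.165 0.165]
rod_b [] | [(array([462.2, 308.2]), 0.7), (array([459.7, 283.8]), 0.64)]
rod_c [] | [(array([462.2, 308.2]), 0.7), (array([459.7, 283.8]), 0.64)]
```

View pics/s0.png

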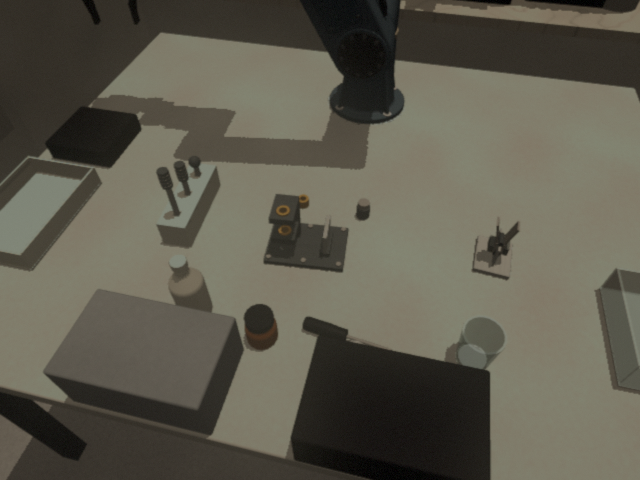

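View pics/t0.png

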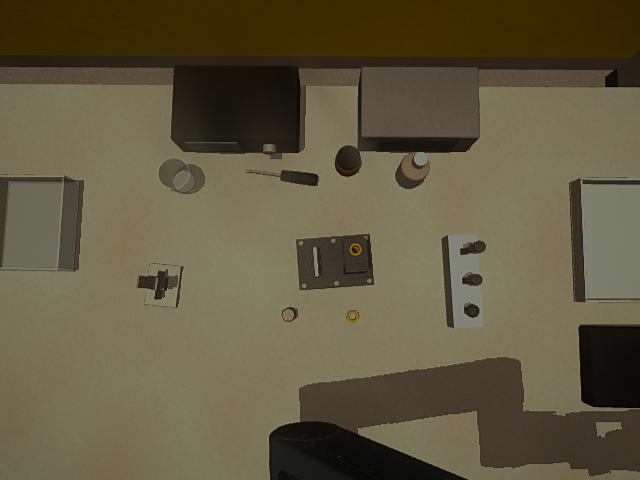

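The scene picture shows the bracket at about (305,245), the clip on its stand at (500,245) and the rack at (190,205). The longest rod has its handle at (166,180). In the top picture the clip is at (160,283), the bracket at (335,262) and the long rod at (478,247). Next I measure these from the depth cloud.

```bash
cat > b.py <<'E'
from h import *
np.set_printoptions(precision=4,suppress=True)
s=vision.camera('scene');t=vision.camera('top')
a=[s['image'][170:290,230:390],s['image'][200:290,450:550],s['image'][140:250,140:240],t['image'][220:300,280:390],t['image'][250:320,120:200],t['image'][220:340,420:500]]
a=[cv2.resize(x,(266,290),interpolation=cv2.INTER_CUBIC) for x in a]
save(np.vstack([np.hstack(a[:3]),np.hstack(a[3:])]),'z0.png')
np.savez('p0.npz',sd=s['depth'],td=t['depth'],si=s['image'],ti=t['image'],sT=s['T'],tT=t['T'],sK=s['mtx'],tK=t['mtx'])
for nm,p in(('s',s),('t',t)):
    C=cloud(p)
    d=p['depth']
    print(nm,'table z',np.median(C[200:300,400:440,2]) )
    def box(x0,x1,y0,y1,z0,z1):
        m=(C[...,0]>x0)&(C[...,0]<x1)&(C[...,1]>y0)&(C[...,1]<y1)&(C[...,2]>z0)&(C[...,2]<z1)&(d>0);return C[m]
    def rep(n,P):
        if len(P)<5: print(n,len(P));return
        print(n,len(P),'mean',P.mean(0),'min',np.percentile(P,3,0),'max',np.percentile(P,97,0))
        if len(P)>20:
            r=cv2.minAreaRect(P[:,:2].astype(np.float32)*1000);print('   rect',np.round(r[0],1),np.round(r[1],1),round(r[2],2))
    rep('tongue',box(.48,.63,-.02,.06,.066,.075))
    rep('bush top',box(.5,.63,-.12,-.03,.113,.127))
    rep('base',box(.45,.65,-.15,.09,.005,.018))
    rep('clip>85',box(.42,.58,.27,.40,.095,.13))
    rep('clip all',box(.42,.58,.27,.40,.05,.13))
    rep('standbase',box(.42,.58,.27,.40,.007,.018))
    rep('rack top',box(.38,.68,-.38,-.2,.054,.066))
    rep('long handle',box(.52,.64,-.36,-.24,.14,.19))
    rep('long shaft',box(.52,.64,-.36,-.24,.07,.13))
    rep('tops', box(.35,.7,-.36,-.2,.16,.2))
E
python3 b.py
```

```text
s table z -8.190944859554072e-05
tongue 102 mean [0.549  0.0076 0.07  ] min [0.5203 0.0023 0.0671] max [0.576  0.0124 0.0722]
   rect [547.3   7.2] [59.4  7.9] 5.48
bush top 646 mean [ 0.5595 -0.0716  0.1172] min [ 0.5265 -0.094   0.1142] max [ 0.5899 -0.0495  0.1204]
   rect [557.3 -72.2] [67.3 46.7] 5.61
base 2513 mean [ 0.5617 -0.0226  0.0119] min [ 0.4978 -0.1047  0.0081] max [0.6065 0.045  0.0154]
   rect [531.5 -20.4] [148.9 187.9] 4.58
clip>85 111 mean [0.5015 0.3427 0.1054] min [0.4865 0.3176 0.096 ] max [0.5118 0.3586 0.1117]
   rect [497.9 338.3] [41. 28.] 84.84
clip all 498 mean [0.5023 0.3392 0.075 ] min [0.4845 0.3195 0.0519] max [0.5166 0.3568 0.1109]
   rect [497.5 338.3] [44.9 47.4] 42.09
standbase 932 mean [0.5063 0.3348 0.0116] min [0.4551 0.3042 0.0083] max [0.5395 0.3719 0.0143]
   rect [494.6 338.5] [70.8 92.8] 84.11
rack top 1660 mean [ 0.5252 -0.2943  0.0599] min [ 0.4262 -0.3263  0.0558] max [ 0.6059 -0.2677  0.0627]
   rect [ 512.4 -299.6] [193.8  62.6] 3.17
long handle 251 mean [ 0.5761 -0.2929  0.1627] min [ 0.5644 -0.3041  0.1419] max [ 0.583  -0.2855  0.1
[... 1070 characters left out ...]
[0.4923 0.3329 0.012 ] min [0.45   0.3038 0.0079] max [0.5359 0.3718 0.016 ]
   rect [493.3 338.5] [71.8 89.9] 84.99
rack top 2334 mean [ 0.5089 -0.2963  0.0599] min [ 0.4202 -0.3288  0.0561] max [ 0.6008 -0.2689  0.0635]
   rect [ 510.9 -299.5] [190.2  61.8] 3.07
long handle 175 mean [ 0.569  -0.2935  0.1674] min [ 0.5598 -0.3049  0.1418] max [ 0.5796 -0.2857  0.1778]
   rect [ 551.1 -299.7] [61.4 21.5] 11.15
long shaft 44 mean [ 0.566  -0.2924  0.0952] min [ 0.5211 -0.2967  0.0742] max [ 0.575  -0.2899  0.1199]
   rect [ 548.3 -295.5] [54.7  7. ] 6.68
tops 136 mean [ 0.5699 -0.2947  0.1728] min [ 0.5603 -0.305   0.1611] max [ 0.5797 -0.2862  0.1781]
   rect [ 570.3 -295.5] [20.7 21. ] 50.9
```

View pics/z0.png

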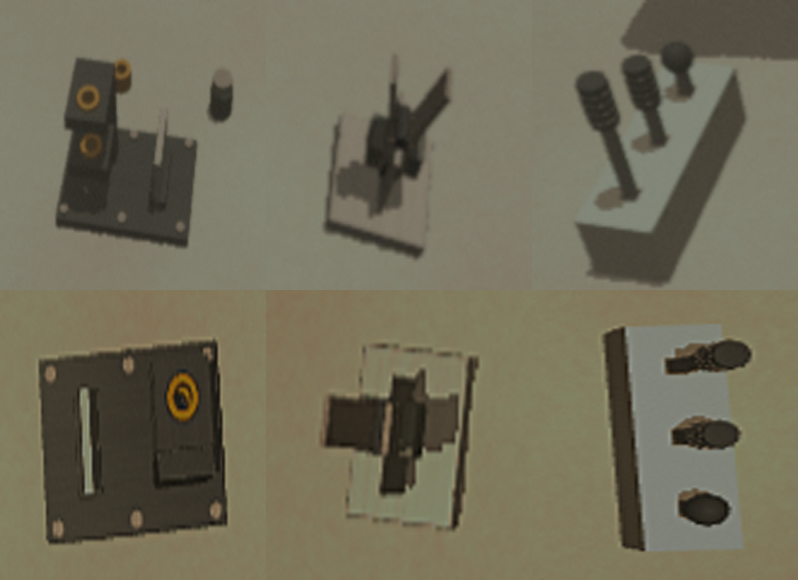

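```bash
cat > c.py <<'E'
from h import *
np.set_printoptions(precision=4,suppress=True)
D=np.load('p0.npz')
o=get_obs();M=R.from_quat(o['tool_rot']).as_matrix();print('tool axes cols',M)
for k in 'st':
    p=dict(image=D[k+'i'],depth=D[k+'d'],mtx=D[k+'K'],T=D[k+'T'])
    hsv=cv2.cvtColor(p['image'],cv2.COLOR_RGB2HSV)
    c=proj(p,[.5575,-.072,.12]);u,v=c.astype(int)
    m=np.zeros((480,640),bool);m[v-15:v+12,u-15:u+15]=True
    m&=(hsv[...,1]>140)&(hsv[...,2]>70)
    n,l,st,ce=cv2.connectedComponentsWithStats(m.astype(np.uint8));print(k,c,st[1:],ce[1:])
    i=1+np.argmax(st[1:,4])
    cn,_=cv2.findContours((l==i).astype(np.uint8),cv2.RETR_EXTERNAL,cv2.CHAIN_APPROX_NONE)
    pts=cn[0][:,0];W=np.array([atz(p,q,.12) for q in pts]);print('   minEnclosing',cv2.minEnclosingCircle(W[:,:2].astype(np.float32)*1000), cv2.fitEllipse(W[:,:2].astype(np.float32)*1000))
    C=cloud(p);b=C[l==i];print('   z',np.median(b[:,2]))
    # tongue fit, clip
E
python3 c.py
```

```text
tool axes cols [[ 0.      0.9737  0.2278]
 [-0.      0.2278 -0.9737]
 [-1.      0.      0.    ]]
s [283.3368 205.8508] [[277 206  12   9  59]] [[282.6441 210.2542]]
   minEnclosing ((568.0669555664062, -70.46646118164062), 11.828439712524414) ((568.169921875, -70.30045318603516), (21.390302658081055, 21.975648880004883), 58.41886901855469)
   z 0.11991638309236108
t [355.4757 253.6517] [[349 243  13  13 104]] [[355.1442 248.8942]]
   minEnclosing ((566.9236450195312, -70.94810485839844), 12.76502513885498) ((566.6179809570312, -70.96521759033203), (23.215595245361328, 24.46681785583496), 111.43223571777344)
   z 0.11952388857487001
```

Emit:
step_arm(
  slide=[
    [0.3, 0.33, 0.05],
    [0.63, 0.66, 0.15],
    [1, 1, 0.25],
  ],
  turn=[
    [0, 0, -0.015],
    [0, 0, -0.033],
    [0, 0, -0.0514],
  ],
  jaw=1,
  newtons=40,
)

```text
time: 1.9
position: [0.2418, -0.5083, 0.2473]
tool_rot: [0.525, 0.475, -0.524, 0.474]
ft_force: [1.2, 0.1, 0.3]
grip_width: 0.0868
```

Emit:
step_arm(
  slide=[
    [0.3, 0.33, 0],
    [0.63, 0.66, 0],
    [0.95, 1, 0],
  ],
  turn=[
    [0, 0, 0],
    [0, 0, 0],
    [0, 0, 0],
  ],
)

```text
time: 2.2
position: [0.3377, -0.4082, 0.2477]
tool_rot: [-0.523, -0.476, 0.523, -0.476]
ft_force: [0.7, -0.7, -0.6]
grip_width: 0.0873
```

Emit:
step_arm(
  slide=[
    [0.3, 0.33, 0],
    [0.63, 0.66, 0],
    [0.95, 1, 0],
  ],
  turn=[
    [0, 0, 0],
    [0, 0, 0],
    [0, 0, 0],
  ],
)

```text
time: 2.5
position: [0.4327, -0.3081, 0.2476]
tool_rot: [-0.523, -0.476, 0.523, -0.476]
ft_force: [0.4, -0.5, 0.2]
grip_width: 0.087
```

Emit:
step_arm(
  slide=[
    [0.05, 0.45, 0],
    [0.1, 1, 0],
  ],
  turn=[
    [0, 0, 0],
    [0, 0, 0],
  ],
)

```text
time: 2.7
position: [0.4422, -0.2135, 0.2474]
tool_rot: [0.523, 0.476, -0.523, 0.477]
ft_force: [-0.2, 0.0, -0.8]
grip_width: 0.0869
```

Emit:
step_arm(
  slide=[
    [0.05, 0.5, 0],
    [0.1, 1, 0],
  ],
  turn=[
    [0, 0, 0],
    [0, 0, 0],
  ],
)

```text
time: 2.9
position: [0.451, -0.1132, 0.2475]
tool_rot: [0.523, 0.476, -0.523, 0.476]
ft_force: [-0.3, 1.1, -0.2]
grip_width: 0.0873
```

Emit:
step_arm(
  slide=[
    [0.05, 0.5, 0],
    [0.1, 1, 0],
  ],
  turn=[
    [0, 0, 0],
    [0, 0, 0],
  ],
)

```text
time: 3.1
position: [0.461, -0.0137, 0.2477]
tool_rot: [0.523, 0.476, -0.523, 0.476]
ft_force: [1.1, 0.2, -1.0]
grip_width: 0.0872
```

Emit:
step_arm(
  slide=[
    [0.05, 0.5, 0],
    [0.1, 1, 0],
  ],
  turn=[
    [0, 0, 0],
    [0, 0, 0],
  ],
)

```text
time: 3.3
position: [0.4709, 0.0859, 0.2477]
tool_rot: [0.523, 0.476, -0.523, 0.476]
ft_force: [0.6, -0.7, -0.2]
grip_width: 0.0867
```

Emit:
step_arm(
  slide=[
    [0.05, 0.5, 0],
    [0.1, 1, 0],
  ],
  turn=[
    [0, 0, 0],
    [0, 0, 0],
  ],
)

```text
time: 3.5
position: [0.4808, 0.1856, 0.2476]
tool_rot: [0.523, 0.476, -0.522, 0.476]
ft_force: [1.4, -0.8, 0.2]
grip_width: 0.087
```

Emit:
step_arm(
  slide=[
    [0.05, 0.45, -0.2],
    [0.1, 0.9, -0.4],
  ],
  turn=[
    [0, 0, 0],
    [0, 0, 0],
  ],
)

```text
time: 3.7
position: [0.4914, 0.2759, 0.2077]
tool_rot: [0.523, 0.476, -0.522, 0.477]
ft_force: [-0.2, -0.7, -0.2]
grip_width: 0.0869
```

Emit:
step_arm(
  slide=[
    [0.03, 0.32, -0.2],
    [0.06, 0.625, -0.5],
    [0.06, 0.625, -0.6],
  ],
  turn=[
    [0, 0, 0],
    [0, 0, 0],
    [0, 0, 0],
  ],
)

```text
time: 4.0
position: [0.4955, 0.3389, 0.1444]
tool_rot: [-0.521, -0.478, 0.523, -0.477]
ft_force: [-0.9, -0.2, -0.2]
grip_width: 0.0871
```

```bash
cat > d.py <<'E'
from h import *
import sys
n=sys.argv[1]; 
np.set_printoptions(precision=4,suppress=True)
s=vision.camera('scene');t=vision.camera('top')
x=np.array(eval(sys.argv[2]));w=int(sys.argv[3])
a=[]
for p in(s,t):
    u,v=proj(p,x).astype(int);u=np.clip(u,w,639-w);v=np.clip(v,w,479-w)
    a.append(cv2.resize(p['image'][v-w:v+w,u-w:u+w],(400,400),interpolation=cv2.INTER_CUBIC))
save(np.hstack(a),n)
np.savez(n.replace('.png','')+'.npz',sd=s['depth'],td=t['depth'],si=s['image'],ti=t['image'],sT=s['T'],tT=t['T'],sK=s['mtx'],tK=t['mtx'])
o=get_obs();print(o['time'],o['position'],o['ft_force'],o['grip_width'])
E
python3 d.py c1.png '[.4975,.338,.09]' 50
```

```text
4.1 [0.4952 0.3357 0.1452] [-0.2801 -0.1667 -0.9245] 0.08727296717999097
```

View pics/c1.png

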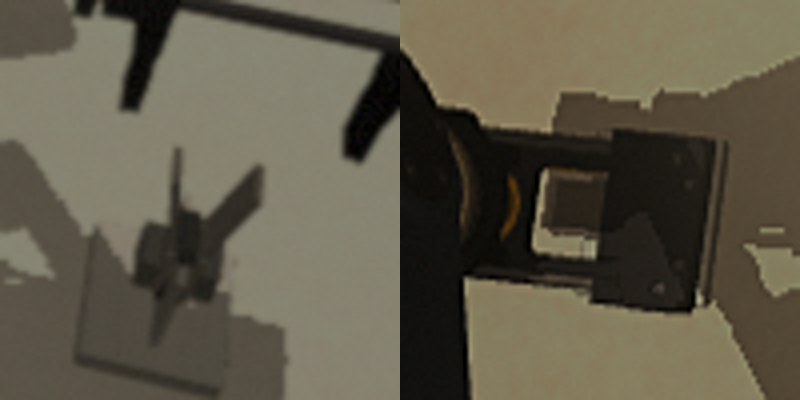

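Emit:
step_arm(
  slide=[
    [0, 0, -0.1],
    [0, 0, -0.2],
  ],
  turn=[
    [0, 0, 0],
    [0, 0, 0],
  ],
)

```text
time: 4.3
position: [0.4979, 0.3352, 0.1282]
tool_rot: [0.524, 0.475, -0.522, 0.476]
ft_force: [-0.9, -0.2, -0.6]
grip_width: 0.0866
```

```bash
python3 -c "
from h import *
for i in range(3):
    o=get_obs();print(o['time'],o['position'],o['joint_velocities']);vision.camera('scene')
o=get_obs();print(R.from_quat(o['tool_rot']).as_matrix())"
```

```text
4.3 [0.49786192 0.33520929 0.12815917] [-2.48734626e-03  1.44866110e-01  8.03065613e-02  7.46105518e-04
 -2.13560998e-01  1.59937349e-04]
4.35 [0.49654469 0.33456255 0.12615733] [ 0.00156566 -0.00337424  0.00840801 -0.00138012  0.05055496  0.00157817]
4.4 [0.49635538 0.33458502 0.12658905] [ 0.00368586 -0.01065654 -0.01433273  0.0006561   0.01738917 -0.00066337]
[[-8.66392753e-04  9.95535113e-01 -9.43879635e-02]
 [-4.40755387e-04 -9.43883699e-02 -9.95535354e-01]
 [-9.99999528e-01 -8.20922613e-04  5.20564864e-04]]
```

Emit:
step_arm(
  slide=[
    [0.01, 0.038, -0.05],
    [0.01, 0.038, -0.25],
    [0.01, 0.038, -0.42],
    [0.01, 0.038, -0.525],
    [0.01, 0.038, -0.525],
    [0.01, 0.038, -0.525],
  ],
  turn=[
    [0, 0, 0],
    [0, 0, 0],
    [0, 0, 0],
    [0, 0, 0],
    [0, 0, 0],
    [0, 0, 0],
  ],
)

```text
time: 5.05
position: [0.4982, 0.3399, 0.0751]
tool_rot: [0.523, 0.476, -0.523, 0.476]
ft_force: [-0.1, 0.3, 0.4]
grip_width: 0.087
```

```bash
python3 d.py c2.png '[.4975,.338,.09]' 50
```

```text
5.15 [0.4986 0.3401 0.0757] [0.1065 0.0996 0.4251] 0.08692563951633825
```

View pics/c2.png

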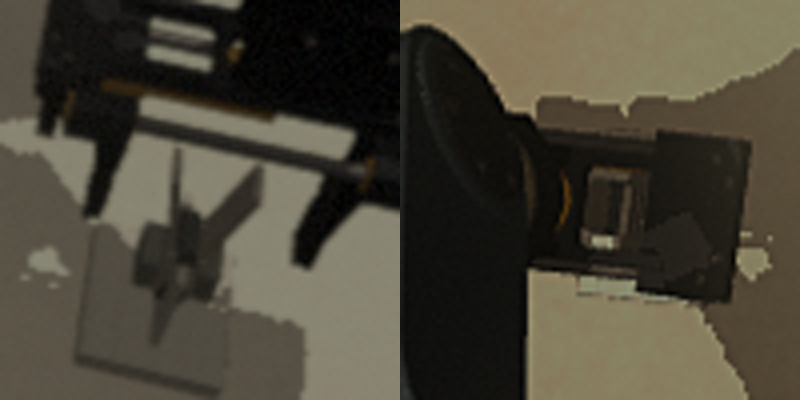

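Emit:
step_arm(
  slide=[
    [0, 0, 0],
    [0, 0, 0],
    [0, 0, 0],
    [0, 0, 0],
    [0, 0, 0],
    [0, 0, 0],
    [0, 0, 0],
    [0, 0, 0],
  ],
  turn=[
    [0, 0, 0],
    [0, 0, 0],
    [0, 0, 0],
    [0, 0, 0],
    [0, 0, 0],
    [0, 0, 0],
    [0, 0, 0],
    [0, 0, 0],
  ],
  jaw=0,
  newtons=45,
)

```text
time: 5.95
position: [0.4985, 0.3397, 0.076]
tool_rot: [0.523, 0.476, -0.522, 0.477]
ft_force: [-2.0, -2.4, 13.2]
grip_width: 0.0311
```

```bash
python3 d.py c3.png '[.4975,.338,.09]' 50
```

```text
6.05 [0.4988 0.3399 0.0771] [-1.7668 -2.1748 17.2555] 0.022977459686258382
```

View pics/c3.png

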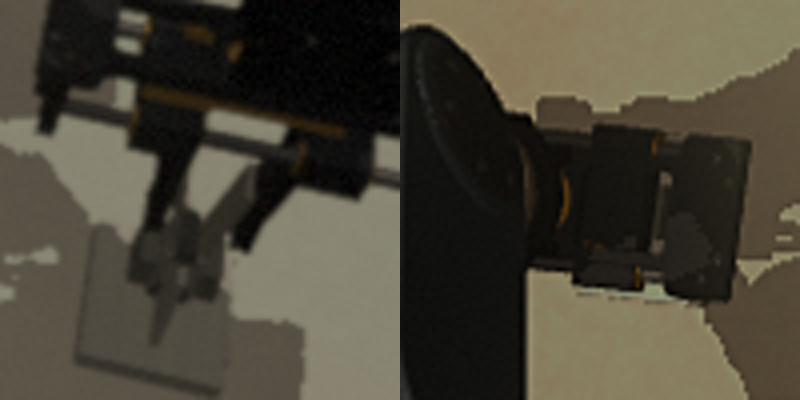

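Emit:
step_arm(
  slide=[
    [0, 0, 0],
    [0, 0, 0],
    [0, 0, 0],
    [0, 0, 0],
  ],
  turn=[
    [0, 0, 0],
    [0, 0, 0],
    [0, 0, 0],
    [0, 0, 0],
  ],
)

```text
time: 6.45
position: [0.4987, 0.3387, 0.0778]
tool_rot: [0.523, 0.476, -0.522, 0.477]
ft_force: [-2.1, -5.5, 17.5]
grip_width: 0.017
```

```bash
python3 d.py c4.png '[.4975,.338,.09]' 50
```

```text
6.55 [0.4987 0.3387 0.0778] [-3.0523 -5.3482 17.0085] 0.016998731352259797
```

View pics/c4.png

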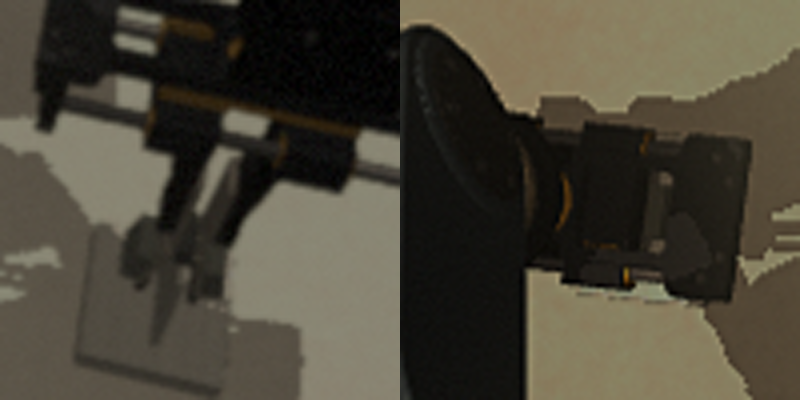

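Emit:
step_arm(
  slide=[
    [0, 0, 0.1],
    [0, 0, 0.3],
    [0, 0, 0.55],
    [0, 0, 0.8],
    [0, 0, 0.8],
    [0, 0, 0.8],
  ],
  turn=[
    [0, 0, 0],
    [0, 0, 0],
    [0, 0, 0],
    [0, 0, 0],
    [0, 0, 0],
    [0, 0, 0],
  ],
)

```text
time: 7.15
position: [0.4977, 0.3399, 0.1549]
tool_rot: [0.523, 0.476, -0.523, 0.476]
ft_force: [0.3, -0.5, -1.0]
grip_width: 0.0169
```

```bash
python3 d.py c5.png '[.4975,.338,.15]' 50; python3 -c "
from h import *
o=get_obs();M=R.from_quat(o['tool_rot']).as_matrix();print(M)"
```

```text
7.25 [0.4968 0.3393 0.1534] [-0.33    0.1942 -0.5996] 0.017032155499298887
[[-0.00264013  0.9956613  -0.09301399]
 [-0.00107101 -0.09301707 -0.99566394]
 [-0.99999594 -0.00252906  0.00131194]]
```

View pics/c5.png

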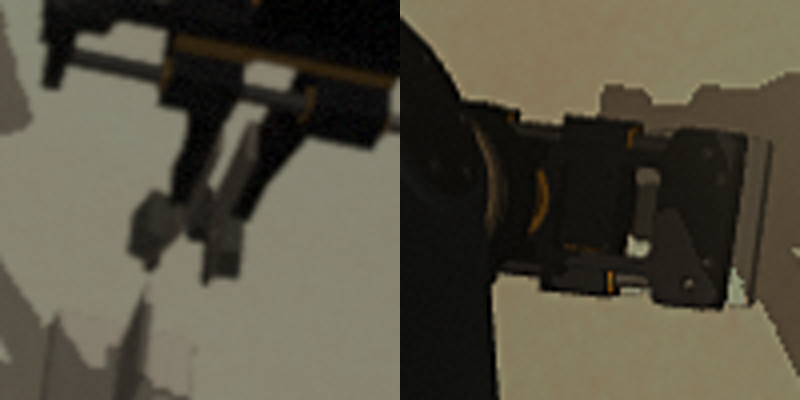

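Emit:
step_arm(
  slide=[
    [0.04, -0.25, 0],
    [0.08, -0.6, 0],
    [0.15, -1, 0],
  ],
  turn=[
    [0, 0, 0.01],
    [0, 0, 0.02],
    [0, 0, 0.03],
  ],
)

```text
time: 7.55
position: [0.5114, 0.2393, 0.1531]
tool_rot: [0.473, 0.525, -0.475, 0.524]
ft_force: [1.0, 0.5, -1.0]
grip_width: 0.017
```

Emit:
step_arm(
  slide=[
    [0.07, -0.4, 0],
    [0.15, -0.8, 0],
    [0.2, -1, 0],
  ],
  turn=[
    [0, 0, 0],
    [0, 0, 0],
    [0, 0, 0],
  ],
)

```text
time: 7.85
position: [0.5323, 0.1368, 0.1533]
tool_rot: [0.475, 0.523, -0.477, 0.522]
ft_force: [-0.0, 0.5, -0.0]
grip_width: 0.0172
```

Emit:
step_arm(
  slide=[
    [0.05, -0.4, 0],
    [0.1, -0.8, 0],
    [0.14, -1, 0],
    [0.14, -1, 0],
  ],
  turn=[
    [0, 0, 0],
    [0, 0, 0],
    [0, 0, 0],
    [0, 0, 0],
  ],
)

```text
time: 8.25
position: [0.5469, 0.037, 0.1534]
tool_rot: [0.476, 0.523, -0.477, 0.522]
ft_force: [0.4, -0.1, -0.9]
grip_width: 0.0167
```

```bash
python3 -c "
from h import *
o=get_obs();M=R.from_quat(o['tool_rot']).as_matrix();print(o['time'],o['position'],np.round(M,4))"
```

```text
8.25 [0.54691946 0.03696014 0.15339305] [[-1.900e-03  9.958e-01  9.110e-02]
 [-3.000e-04  9.110e-02 -9.958e-01]
 [-1.000e+00 -1.900e-03  2.000e-04]]
```

Emit:
step_arm(
  slide=[
    [0, -0.15, 0],
    [0, -0.298, -0.05],
    [0, -0.298, -0.15],
    [0, -0.298, -0.15],
    [0, -0.298, -0.15],
  ],
  turn=[
    [0, 0, 0],
    [0, 0, 0],
    [0, 0, 0],
    [0, 0, 0],
    [0, 0, 0],
  ],
)

```text
time: 8.75
position: [0.5461, 0.0106, 0.1391]
tool_rot: [0.475, 0.524, -0.476, 0.523]
ft_force: [-0.3, 0.2, 0.4]
grip_width: 0.0173
```

```bash
python3 d.py c6.png '[.5463,.007,.09]' 45
```

```text
8.85 [0.5468 0.0106 0.1398] [-0.3245 -0.0831 -0.1496] 0.01706147538679846
```

View pics/c6.png

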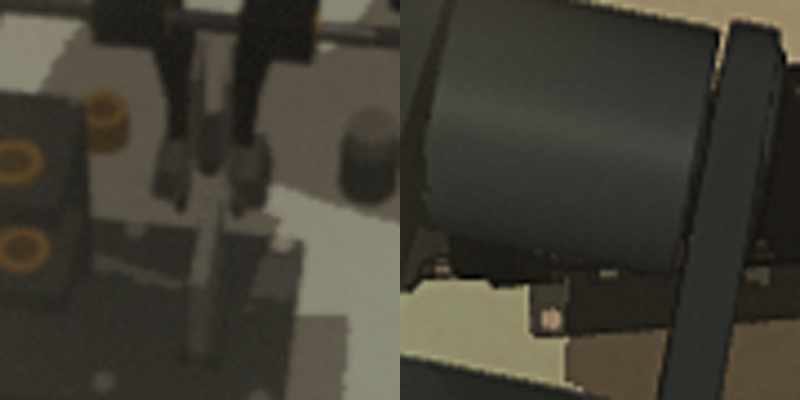

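Run:
```python
from h import *
np.set_printoptions(precision=4,suppress=True)
D=np.load('c6.npz')
p=dict(image=D['si'],depth=D['sd'],mtx=D['sK'],T=D['sT'])
C=cloud(p)
yb=np.array([-.0928,.9957])
b=C[...,0]*yb[0]+C[...,1]*yb[1]; # bracket y coord
print('tongue b0', np.array([.5463,.0072])@yb, 'tcp b',np.array([.5465,.0106])@yb)
reg=(C[...,0]>.5)&(C[...,0]<.62)&(C[...,1]>-.045)&(C[...,1]<.07)&(p['depth']>0)
for z0 in np.arange(.05,.19,.008):
    m=reg&(C[...,2]>z0)&(C[...,2]<z0+.008)
    x=np.sort(b[m])
    if len(x)<4: continue
    # clusters
    g=np.split(x,np.where(np.diff(x)>.004)[0]+1)
    print(round(z0,3),[(round(q[0]*1000,1),round(q[-1]*1000,1),len(q)) for q in g])
save(p['image'],'c6b.png',(300,180,360,250),8)
o=get_obs();print(o['position'],R.from_quat(o['tool_rot']).as_matrix())
```

```text
tongue b0 -0.04352759999999999 tcp b -0.04016077999999999
0.05 [(np.float64(-47.2), np.float64(-39.5), 21)]
0.058 [(np.float64(-47.2), np.float64(-39.5), 22)]
0.066 [(np.float64(-47.8), np.float64(-39.4), 100)]
0.09 [(np.float64(-55.4), np.float64(-51.8), 4), (np.float64(-30.6), np.float64(-27.1), 3)]
0.098 [(np.float64(-66.5), np.float64(-50.9), 18), (np.float64(-32.5), np.float64(-17.1), 11)]
0.106 [(np.float64(-65.6), np.float64(-51.3), 23), (np.float64(-30.8), np.float64(-17.2), 35)]
0.114 [(np.float64(-63.8), np.float64(-49.4), 52), (np.float64(-43.6), np.float64(-43.6), 1), (np.float64(-38.3), np.float64(-18.8), 69)]
0.122 [(np.float64(-61.1), np.float64(-21.4), 75)]
0.13 [(np.float64(-49.6), np.float64(-32.7), 59)]
0.138 [(np.float64(-58.7), np.float64(-46.0), 29), (np.float64(-34.8), np.float64(-23.8), 19)]
0.146 [(np.float64(-58.1), np.float64(-46.1), 22), (np.float64(-35.0), np.float64(-23.7), 26)]
0.154 [(np.float64(-58.5), np.float64(-45.9), 32), (np.float64(-35.2), np.float64(-24.2), 25)]
0.162 [(np.float64(-60.2), np.float64(-45.7), 30), (np.float64(-35.0), np.float64(-22.6), 22)]
0.17 [(np.float64(-61.8), np.float64(-45.7), 50), (np.float64(-36.1), np.float64(-20.9), 42)]
0.178 [(np.float64(-63.2), np.float64(-49.6), 32), (np.float64(-32.0), np.float64(-19.3), 26)]
0.186 [(np.float64(-63.2), np.float64(-49.7), 27), (np.float64(-32.6), np.float64(-17.8), 9)]
[0.5468 0.0106 0.1398] [[-0.0001  0.9954  0.096 ]
 [ 0.0002  0.096  -0.9954]
 [-1.     -0.0001 -0.0002]]
```

View pics/c6b.png

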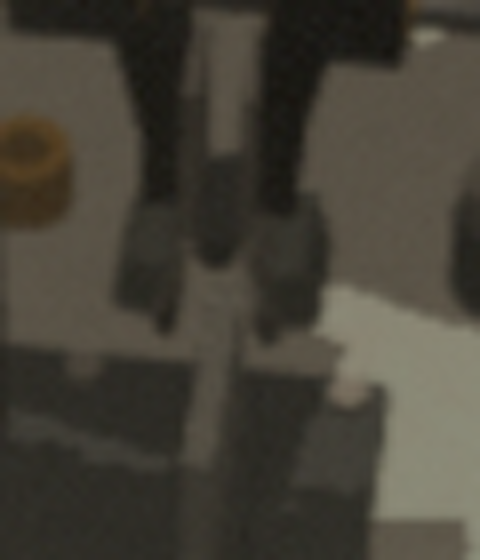

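Emit:
step_arm(
  slide=[
    [0, -0.022, 0],
    [0, -0.022, -0.08],
    [0, -0.022, -0.2],
    [0, -0.022, -0.32],
    [0, -0.022, -0.42],
    [0, -0.022, -0.47],
    [0, -0.022, -0.47],
    [0, -0.022, -0.47],
  ],
  turn=[
    [0, 0, 0],
    [0, 0, 0],
    [0, 0, 0],
    [0, 0, 0],
    [0, 0, 0],
    [0, 0, 0],
    [0, 0, 0],
    [0, 0, 0],
  ],
)

```text
time: 9.65
position: [0.5469, 0.0077, 0.0927]
tool_rot: [0.476, 0.523, -0.476, 0.523]
ft_force: [0.5, -0.3, -0.5]
grip_width: 0.0167
```

```bash
python3 d.py c7.png '[.5463,.007,.08]' 40
```

```text
9.75 [0.5473 0.0077 0.0932] [ 0.2284 -0.5636 -0.7744] 0.016741834864588228
```

View pics/c7.png

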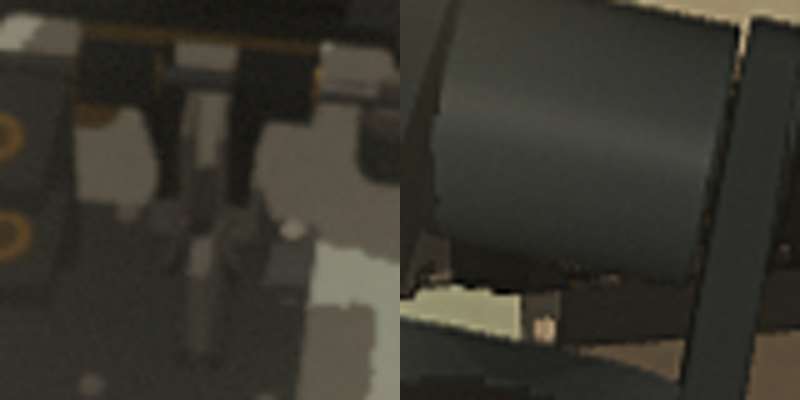

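Emit:
step_arm(
  slide=[
    [0, 0, -0.03],
    [0, 0, -0.05],
    [0, 0, -0.06],
    [0, 0, -0.06],
  ],
  turn=[
    [0, 0, 0],
    [0, 0, 0],
    [0, 0, 0],
    [0, 0, 0],
  ],
)

```text
time: 10.15
position: [0.5471, 0.0077, 0.088]
tool_rot: [0.476, 0.523, -0.475, 0.524]
ft_force: [-1.2, -0.1, 7.1]
grip_width: 0.0166
```

Emit:
step_arm(
  slide=[
    [0, 0, 0],
    [0, 0, 0],
    [0, 0, 0],
    [0, 0, 0],
    [0, 0, 0],
    [0, 0, 0],
    [0, 0, 0],
  ],
  turn=[
    [0, 0, 0],
    [0, 0, 0],
    [0, 0, 0],
    [0, 0, 0],
    [0, 0, 0],
    [0, 0, 0],
    [0, 0, 0],
  ],
  jaw=0.64,
)

```text
time: 10.85
position: [0.5469, 0.0077, 0.0868]
tool_rot: [0.476, 0.523, -0.476, 0.523]
ft_force: [-0.4, -0.3, -0.8]
grip_width: 0.0543
```

```bash
python3 d.py c8.png '[.5463,.007,.08]' 40
```

```text
10.95 [0.5468 0.0077 0.0868] [-0.1865 -0.3079 -0.2363] 0.05529105715621921
```

View pics/c8.png

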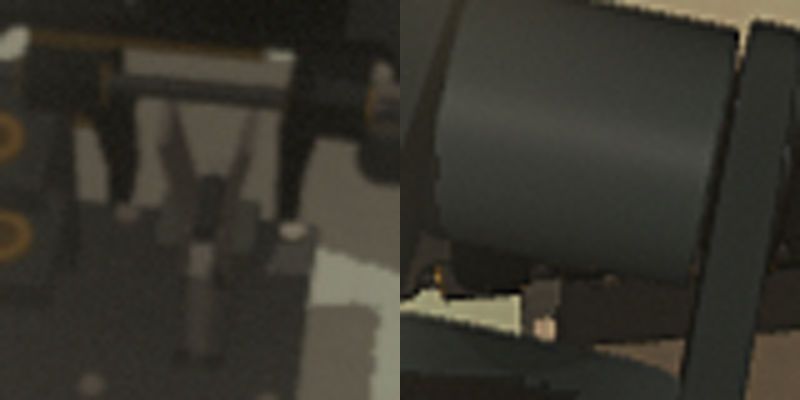

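The clip is clamped upright on the tongue at crop (205,230), and both fingers are clear of its handles. Next I lift away and check it.

Emit:
step_arm(
  slide=[
    [0, 0, 0.1],
    [0, 0, 0.3],
    [0, 0, 0.65],
    [0, 0, 1],
  ],
  turn=[
    [0, 0, 0],
    [0, 0, 0],
    [0, 0, 0],
    [0, 0, 0],
  ],
)

```text
time: 11.35
position: [0.5464, 0.0078, 0.1881]
tool_rot: [0.475, 0.524, -0.476, 0.523]
ft_force: [0.9, -0.2, -0.7]
grip_width: 0.0556
```

Emit:
step_arm(
  slide=[
    [-0.05, -0.35, 0.2],
    [-0.1, -0.7, 0.4],
    [-0.1, -1, 0.4],
  ],
  turn=[
    [0, 0, 0],
    [0, 0, -0.003],
    [0, 0, -0.006],
  ],
  jaw=0.75,
)

```text
time: 11.65
position: [0.5382, -0.0939, 0.2309]
tool_rot: [0.486, 0.512, -0.485, 0.517]
ft_force: [0.6, 0.1, -0.6]
grip_width: 0.0637
```

Emit:
step_arm(
  slide=[
    [0.1, -0.35, 0],
    [0.15, -0.7, 0],
    [0.2, -1, 0],
  ],
  turn=[
    [0, 0, 0],
    [0, 0, 0],
    [0, 0, 0],
  ],
)

```text
time: 11.95
position: [0.557, -0.1941, 0.2279]
tool_rot: [0.486, 0.514, -0.485, 0.515]
ft_force: [0.7, 0.1, 0.7]
grip_width: 0.0656
```

```bash
python3 d.py c9.png '[.5463,.007,.08]' 40
python3 - <<'E'
from h import *
np.set_printoptions(precision=4,suppress=True)
o=get_obs();print(R.from_quat(o['tool_rot']).as_matrix())
D=np.load('c9.npz')
p=dict(image=D['si'],depth=D['sd'],mtx=D['sK'],T=D['sT'])
C=cloud(p)
yb=np.array([-.0928,.9957])
b=C[...,0]*yb[0]+C[...,1]*yb[1];xb=C[...,0]*yb[1]-C[...,1]*yb[0]
reg=(C[...,0]>.5)&(C[...,0]<.62)&(C[...,1]>-.045)&(C[...,1]<.07)&(p['depth']>0)
for z0 in np.arange(.02,.13,.008):
    m=reg&(C[...,2]>z0)&(C[...,2]<z0+.008)
    x=np.sort(b[m])
    if len(x)<4: continue
    g=np.split(x,np.where(np.diff(x)>.004)[0]+1)
    print(round(z0,3),[(round(q[0]*1000,1),round(q[-1]*1000,1),len(q)) for q in g])
print('top',C[reg][:,2].max())
E
```

```text
12.05 [ 0.5579 -0.1966  0.2277] [-0.2477  1.2656  0.0686] 0.06544969824065665
[[ 0.0028  0.9986  0.0536]
 [-0.003   0.0536 -0.9986]
 [-1.      0.0027  0.0031]]
0.02 [(np.float64(-53.5), np.float64(-33.6), 84)]
0.028 [(np.float64(-47.0), np.float64(-39.8), 13)]
0.036 [(np.float64(-47.2), np.float64(-39.6), 15)]
0.044 [(np.float64(-63.4), np.float64(-63.4), 1), (np.float64(-53.7), np.float64(-33.8), 32), (np.float64(-29.6), np.float64(-23.6), 4)]
0.052 [(np.float64(-63.3), np.float64(-23.6), 58)]
0.06 [(np.float64(-63.2), np.float64(-23.8), 94)]
0.068 [(np.float64(-62.5), np.float64(-24.0), 128)]
0.076 [(np.float64(-53.6), np.float64(-34.0), 84)]
0.084 [(np.float64(-55.2), np.float64(-50.1), 15), (np.float64(-36.5), np.float64(-32.2), 9)]
0.092 [(np.float64(-57.0), np.float64(-51.2), 21), (np.float64(-35.2), np.float64(-30.5), 11)]
0.1 [(np.float64(-58.9), np.float64(-53.1), 22), (np.float64(-33.6), np.float64(-30.4), 9)]
0.108 [(np.float64(-60.6), np.float64(-55.0), 17), (np.float64(-31.8), np.float64(-27.0), 12)]
0.116 [(np.float64(-61.7), np.float64(-56.1), 35), (np.float64(-29.9), np.float64(-25.4), 28)]
top 0.12412793292403801
```

View pics/c9.png

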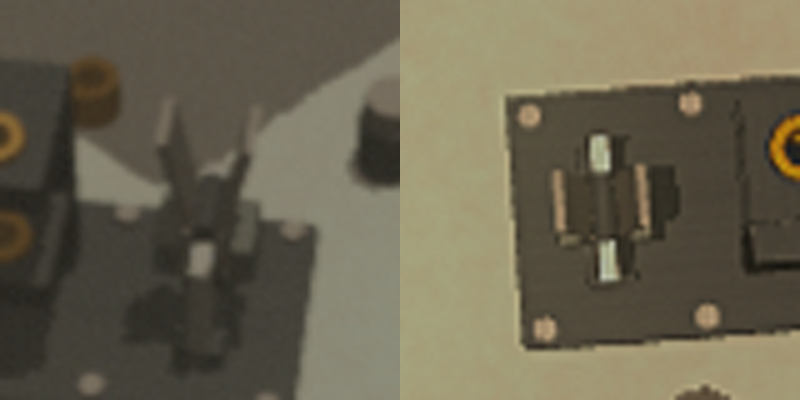

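Emit:
step_arm(
  slide=[
    [0.05, -0.35, 0],
    [0.1, -0.7, 0],
    [0.136, -0.99, 0],
    [0.136, -0.99, 0],
    [0.136, -0.99, 0],
  ],
  turn=[
    [0, 0, 0],
    [0, 0, 0],
    [0, 0, 0],
    [0, 0, 0],
    [0, 0, 0],
  ],
  jaw=0.7,
)

```text
time: 12.55
position: [0.57, -0.2905, 0.2269]
tool_rot: [0.486, 0.515, -0.485, 0.514]
ft_force: [-0.2, 0.0, -0.3]
grip_width: 0.0613
```

```bash
python3 d.py r1.png '[.5715,-.296,.14]' 45
python3 - <<'E'
from h import *
np.set_printoptions(precision=4,suppress=True)
o=get_obs();print(R.from_quat(o['tool_rot']).as_matrix())
D=np.load('r1.npz')
p=dict(image=D['si'],depth=D['sd'],mtx=D['sK'],T=D['sT']);C=cloud(p)
reg=(C[...,0]>.54)&(C[...,0]<.62)&(C[...,1]>-.36)&(C[...,1]<-.24)&(p['depth']>0)
for z0 in np.arange(.06,.26,.008):
    m=reg&(C[...,2]>z0)&(C[...,2]<z0+.008)
    x=np.sort(C[m][:,1])
    if len(x)<4: continue
    g=np.split(x,np.where(np.diff(x)>.004)[0]+1)
    print(round(z0,3),[(round(q[0]*1000,1),round(q[-1]*1000,1),len(q)) for q in g])
E
```

```text
12.65 [ 0.57   -0.2894  0.2269] [0.6696 0.0707 0.0817] 0.06094978794481417
[[-0.0009  0.9983  0.0587]
 [ 0.0014  0.0587 -0.9983]
 [-1.     -0.0008 -0.0014]]
0.06 [(np.float64(-328.4), np.float64(-264.4), 394)]
0.068 [(np.float64(-300.4), np.float64(-289.6), 20)]
0.076 [(np.float64(-301.6), np.float64(-290.2), 17)]
0.084 [(np.float64(-299.6), np.float64(-290.2), 21)]
0.092 [(np.float64(-300.3), np.float64(-289.7), 18)]
0.1 [(np.float64(-299.8), np.float64(-289.9), 18)]
0.108 [(np.float64(-299.6), np.float64(-289.3), 21)]
0.116 [(np.float64(-301.2), np.float64(-290.0), 20)]
0.124 [(np.float64(-300.7), np.float64(-289.7), 18)]
0.132 [(np.float64(-304.2), np.float64(-286.0), 20)]
0.14 [(np.float64(-304.5), np.float64(-285.0), 42)]
0.148 [(np.float64(-302.9), np.float64(-284.9), 40)]
0.156 [(np.float64(-301.8), np.float64(-284.9), 46)]
0.164 [(np.float64(-306.3), np.float64(-306.3), 1), (np.float64(-302.2), np.float64(-284.4), 39)]
0.172 [(np.float64(-306.9), np.float64(-285.3), 84)]
0.22 [(np.float64(-328.7), np.float64(-322.3), 4), (np.float64(-260.1), np.float64(-260.1), 1), (np.float64(-253.3), np.float64(-252.4), 2)]
0.228 [(np.float64(-331.4), np.float64(-320.8), 45), (np.float64(-260.7), np.float64(-248.7), 41)]
0.236 [(np.float64(-329.9), np.float64(-319.4), 47), (np.float64(-260.9), np.float64(-250.7), 42)]
0.244 [(np.float64(-329.6), np.float64(-320.6), 48), (np.float64(-260.2), np.float64(-249.8), 41)]
0.252 [(np.float64(-333.1), np.float64(-320.4), 54), (np.float64(-260.9), np.float64(-248.8), 36)]
```

View pics/r1.png

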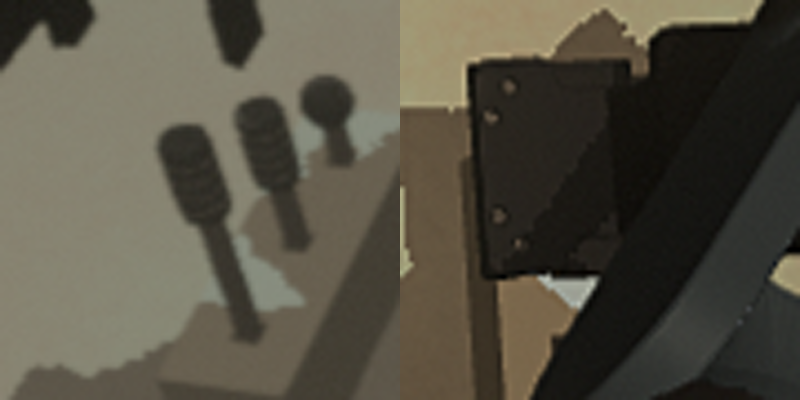

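Emit:
step_arm(
  slide=[
    [0.01, -0.05, -0.1],
    [0.015, -0.05, -0.3],
    [0.015, -0.05, -0.55],
    [0.015, -0.05, -0.75],
    [0.015, -0.05, -0.87],
    [0.015, -0.05, -0.905],
    [0.015, -0.05, -0.905],
    [0.015, -0.05, -0.905],
  ],
  turn=[
    [0, 0, 0],
    [0, 0, 0],
    [0, 0, 0],
    [0, 0, 0],
    [0, 0, 0],
    [0, 0, 0],
    [0, 0, 0],
    [0, 0, 0],
  ],
)

```text
time: 13.45
position: [0.5726, -0.2966, 0.1373]
tool_rot: [0.485, 0.514, -0.485, 0.515]
ft_force: [-1.0, -0.6, -0.0]
grip_width: 0.0612
```

```bash
python3 d.py r2.png '[.5715,-.296,.14]' 45
python3 - <<'E'
from h import *
np.set_printoptions(precision=4,suppress=True)
o=get_obs();print(R.from_quat(o['tool_rot']).as_matrix())
D=np.load('r2.npz')
p=dict(image=D['si'],depth=D['sd'],mtx=D['sK'],T=D['sT']);C=cloud(p)
reg=(C[...,0]>.54)&(C[...,0]<.62)&(C[...,1]>-.36)&(C[...,1]<-.24)&(p['depth']>0)
for z0 in np.arange(.124,.19,.008):
    m=reg&(C[...,2]>z0)&(C[...,2]<z0+.008)
    x=np.sort(C[m][:,1])
    if len(x)<4: continue
    g=np.split(x,np.where(np.diff(x)>.004)[0]+1)
    print(round(z0,3),[(round(q[0]*1000,1),round(q[-1]*1000,1),len(q)) for q in g])
E
```

```text
13.55 [ 0.5726 -0.2967  0.1375] [-0.6533  0.3852 -0.2201] 0.06060979527476261
[[ 0.0019  0.9983  0.0577]
 [-0.0014  0.0577 -0.9983]
 [-1.      0.0018  0.0015]]
0.124 [(np.float64(-299.4), np.float64(-290.2), 17)]
0.132 [(np.float64(-334.9), np.float64(-327.5), 11), (np.float64(-303.4), np.float64(-285.2), 20), (np.float64(-266.5), np.float64(-264.0), 2), (np.float64(-259.6), np.float64(-257.6), 7)]
0.14 [(np.float64(-335.5), np.float64(-325.7), 37), (np.float64(-303.5), np.float64(-284.6), 41), (np.float64(-266.4), np.float64(-256.8), 36)]
0.148 [(np.float64(-335.5), np.float64(-326.9), 37), (np.float64(-303.1), np.float64(-284.2), 41), (np.float64(-266.0), np.float64(-257.2), 31)]
0.156 [(np.float64(-336.7), np.float64(-326.4), 39), (np.float64(-303.4), np.float64(-284.8), 43), (np.float64(-266.2), np.float64(-256.6), 29)]
0.164 [(np.float64(-339.1), np.float64(-326.7), 43), (np.float64(-306.4), np.float64(-306.4), 1), (np.float64(-301.7), np.float64(-285.2), 39), (np.float64(-265.0), np.float64(-254.4), 25)]
0.172 [(np.float64(-340.5), np.float64(-326.8), 42), (np.float64(-306.0), np.float64(-286.2), 74), (np.float64(-267.1), np.float64(-252.7), 36)]
0.18 [(np.float64(-340.7), np.float64(-325.9), 51), (np.float64(-265.7), np.float64(-252.2), 22)]
0.188 [(np.float64(-345.4), np.float64(-328.7), 33), (np.float64(-252.4), np.float64(-252.4), 1)]
```

View pics/r2.png

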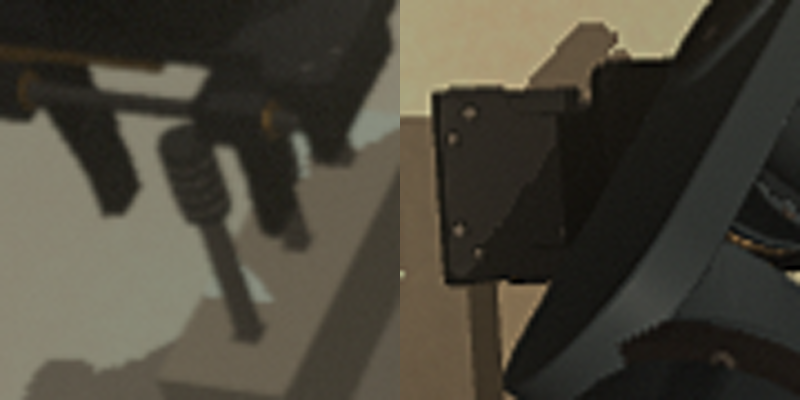

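Emit:
step_arm(
  slide=[
    [0, 0.012, 0],
    [0, 0.012, 0],
    [0, 0.012, 0],
    [0, 0.012, 0],
    [0, 0.012, 0],
    [0, 0.012, 0],
    [0, 0.012, 0],
    [0, 0.012, 0],
  ],
  turn=[
    [0, 0, 0],
    [0, 0, 0],
    [0, 0, 0],
    [0, 0, 0],
    [0, 0, 0],
    [0, 0, 0],
    [0, 0, 0],
    [0, 0, 0],
  ],
  jaw=0,
  newtons=55,
)

```text
time: 14.35
position: [0.572, -0.2952, 0.1363]
tool_rot: [0.485, 0.514, -0.485, 0.514]
ft_force: [0.2, -0.7, -0.4]
grip_width: 0.0208
```

Emit:
step_arm(
  slide=[
    [0, 0, 0],
    [0, 0, 0],
  ],
  turn=[
    [0, 0, 0],
    [0, 0, 0],
  ],
)

```text
time: 14.55
position: [0.572, -0.2952, 0.1363]
tool_rot: [0.485, 0.514, -0.485, 0.514]
ft_force: [-0.8, -0.3, -0.1]
grip_width: 0.0212
```

Emit:
step_arm(
  slide=[
    [0, 0, 0.05],
    [0, 0, 0.2],
    [0, 0, 0.4],
    [0, 0, 0.6],
    [0, 0, 0.8],
    [0, 0, 1],
  ],
  turn=[
    [0, 0, 0],
    [0, 0, 0],
    [0, 0, 0],
    [0, 0, 0],
    [0, 0, 0],
    [0, 0, 0],
  ],
)

```text
time: 15.15
position: [0.5717, -0.2945, 0.2383]
tool_rot: [0.486, 0.514, -0.485, 0.514]
ft_force: [0.3, -0.8, -1.4]
grip_width: 0.021
```

Emit:
step_arm(
  slide=[
    [0, 0.1, 0.2],
    [0, 0.4, 0.4],
    [0, 0.7, 0.4],
    [0, 1, 0.4],
  ],
  turn=[
    [0, 0, 0],
    [0, 0, 0],
    [0, 0, 0],
    [0, 0, 0],
  ],
)

```text
time: 15.55
position: [0.5719, -0.1939, 0.2785]
tool_rot: [0.486, 0.513, -0.485, 0.515]
ft_force: [-0.0, 0.1, -1.5]
grip_width: 0.0208
```

Emit:
step_arm(
  slide=[
    [0, 0.3, 0],
    [0, 0.6, 0],
    [0, 0.8, 0],
    [0, 0.8, 0],
    [0, 0.8, 0],
    [0, 0.8, 0],
  ],
  turn=[
    [0, 0, 0],
    [0, 0, 0],
    [0, 0, 0],
    [0, 0, 0],
    [0, 0, 0],
    [0, 0, 0],
  ],
)

```text
time: 16.15
position: [0.572, -0.1159, 0.2768]
tool_rot: [0.486, 0.514, -0.486, 0.514]
ft_force: [-0.9, 0.3, -2.1]
grip_width: 0.021
```

```bash
python3 d.py r3.png '[.5715,-.11,.2]' 60
python3 - <<'E'
from h import *
np.set_printoptions(precision=4,suppress=True)
o=get_obs();print(R.from_quat(o['tool_rot']).as_matrix())
E
```

```text
16.25 [ 0.572  -0.1161  0.2765] [-0.1749 -0.8744 -1.7178] 0.02060284487135363
[[ 0.0002  0.9984  0.0563]
 [-0.0003  0.0563 -0.9984]
 [-1.      0.0002  0.0003]]
```

View pics/r3.png

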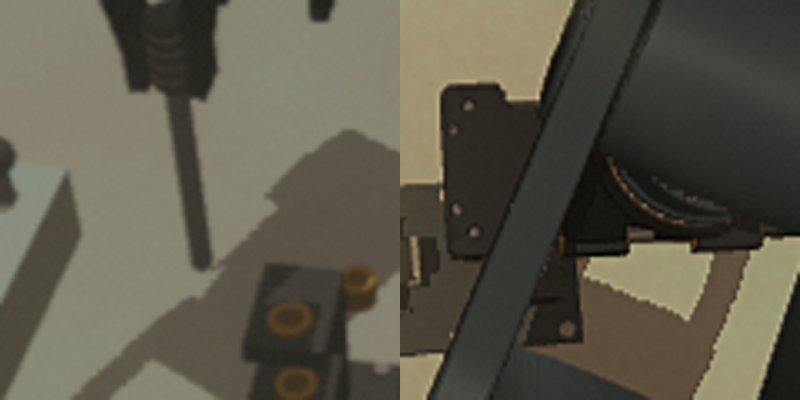

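```bash
cat > rod.py <<'E'
from h import *
from scipy.optimize import least_squares
np.set_printoptions(precision=4,suppress=True)
def fitrod(p,tcp,nosez,top=0.115,show=True):
    C=cloud(p)
    m=(abs(C[...,0]-tcp[0])<.03)&(abs(C[...,1]-tcp[1])<.025)&(C[...,2]>nosez+.008)&(C[...,2]<nosez+top)&(p['depth']>0)
    P=C[m];z0=nosez
    def axis(q,z): return np.array([q[0]+q[2]*(z-z0),q[1]+q[3]*(z-z0)]).T
    f=lambda q: np.hypot(*(P[:,:2]-axis(q,P[:,2])).T)-.006
    r=least_squares(f,[tcp[0],tcp[1],0,0],loss='soft_l1',f_scale=.001)
    return r.x,len(P),np.sqrt(np.mean(f(r.x)**2)),P
def edges(p,tcp,nosez,top=.112):
    # silhouette: for several z, centre column in the image via depth discontinuity -> per-row mid of shaft pixels
    C=cloud(p)
    m=(abs(C[...,0]-tcp[0])<.03)&(abs(C[...,1]-tcp[1])<.025)&(C[...,2]>nosez+.008)&(C[...,2]<nosez+top)&(p['depth']>0)
    g=p['image'].astype(float).mean(2)
    return m
if __name__=='__main__':
    import sys
    ps=[vision.camera('scene') for _ in range(3)]
    o=get_obs();tcp=o['position'];nz=tcp[2]+.019-.145
    print(o['time'],tcp,'noseZ',nz)
    for p in ps:
        q,n,e,P=fitrod(p,tcp,nz);print('nose xy',q[:2],'lean',q[2:],n,e)
    np.savez('rodpics.npz',**{f'i{k}':p['image'] for k,p in enumerate(ps)},**{f'd{k}':p['depth'] for k,p in enumerate(ps)},T=p['T'],K=p['mtx'])
    for z0 in np.arange(nz-.004,nz+.13,.01):
        C=cloud(p);m=(abs(C[...,0]-tcp[0])<.03)&(abs(C[...,1]-tcp[1])<.025)&(C[...,2]>z0)&(C[...,2]<z0+.01)
        B=C[m]; 
        if len(B): print(round(z0,3),len(B),B.min(0),B.max(0))
E
python3 rod.py
```

```text
16.4 [ 0.5719 -0.1158  0.2762] noseZ 0.15021800397205806
nose xy [ 0.5713 -0.1175] lean [0.0001 0.0033] 338 0.0008061095222535737
nose xy [ 0.5713 -0.1174] lean [-0.0008  0.0034] 338 0.0007863176821372372
nose xy [ 0.5715 -0.1171] lean [-0.0053  0.0003] 340 0.0008663021558580007
0.146 5 [ 0.5708 -0.1166  0.1535] [ 0.5783 -0.1115  0.1562]
0.156 25 [ 0.5697 -0.1212  0.1563] [ 0.5779 -0.1111  0.1658]
0.166 31 [ 0.5692 -0.1218  0.1663] [ 0.5783 -0.1107  0.1761]
0.176 29 [ 0.5721 -0.1229  0.1764] [ 0.5784 -0.1103  0.1862]
0.186 27 [ 0.5704 -0.1208  0.1869] [ 0.5782 -0.1103  0.195 ]
0.196 35 [ 0.5714 -0.1216  0.1963] [ 0.5794 -0.1104  0.2059]
0.206 30 [ 0.5686 -0.1226  0.2065] [ 0.578  -0.1109  0.216 ]
0.216 34 [ 0.5698 -0.1218  0.2165] [ 0.5785 -0.1106  0.2261]
0.226 32 [ 0.5716 -0.1213  0.2269] [ 0.5796 -0.1107  0.2358]
0.236 35 [ 0.5701 -0.1215  0.2365] [ 0.578  -0.1108  0.246 ]
0.246 34 [ 0.5689 -0.1225  0.2465] [ 0.5782 -0.1107  0.2562]
0.256 38 [ 0.5691 -0.1208  0.2562] [ 0.5782 -0.1107  0.2661]
0.266 21 [ 0.5706 -0.1212  0.2666] [ 0.5799 -0.111   0.2757]
0.276 140 [ 0.5601 -0.135   0.2762] [ 0.5861 -0.0964  0.286 ]
```

Emit:
step_arm(
  slide=[
    [-0.01, 0.1, 0],
    [-0.03, 0.3, 0],
    [-0.04, 0.46, -0.05],
    [-0.04, 0.46, -0.15],
    [-0.04, 0.46, -0.15],
    [-0.04, 0.46, -0.15],
    [-0.04, 0.46, -0.15],
  ],
  turn=[
    [0, 0, 0],
    [0, 0, 0],
    [0, 0, 0],
    [0, 0, 0],
    [0, 0, 0],
    [0, 0, 0],
    [0, 0, 0],
  ],
)

```text
time: 17.1
position: [0.5682, -0.0697, 0.2613]
tool_rot: [0.486, 0.514, -0.486, 0.514]
ft_force: [0.6, -0.1, -0.7]
grip_width: 0.0213
```

```bash
python3 rod.py
python3 - <<'E'
from h import *
D=np.load('rodpics.npz')
p=dict(image=D['i2'],mtx=D['K'],T=D['T'])
u,v=proj(p,[.568,-.07,.13]).astype(int);print(u,v)
save(p['image'],'r4.png',(u-35,v-45,u+35,v+25),8)
np.save('crop.npy',[u,v])
E
```

```text
17.25 [ 0.5682 -0.0696  0.2615] noseZ 0.13553040852421924
nose xy [ 0.5676 -0.071 ] lean [-0.0009  0.0036] 318 0.0008387569785800185
nose xy [ 0.5679 -0.0712] lean [-0.0039  0.0055] 323 0.0008687897326422224
nose xy [ 0.5676 -0.0711] lean [-0.0005  0.0036] 320 0.0008516812608816767
0.132 4 [ 0.5715 -0.0746  0.1399] [ 0.5735 -0.0672  0.1411]
0.142 25 [ 0.5692 -0.0763  0.1419] [ 0.5751 -0.0649  0.1514]
0.152 26 [ 0.5667 -0.0756  0.1517] [ 0.5745 -0.0649  0.1614]
0.162 29 [ 0.5648 -0.0743  0.1615] [ 0.5754 -0.065   0.1709]
0.172 26 [ 0.569  -0.0767  0.1724] [ 0.5743 -0.065   0.1814]
0.182 32 [ 0.5675 -0.0746  0.1819] [ 0.575  -0.0648  0.1915]
0.192 27 [ 0.5659 -0.0758  0.1917] [ 0.5753 -0.0653  0.2011]
0.202 30 [ 0.5689 -0.0755  0.2023] [ 0.5751 -0.0646  0.2114]
0.212 33 [ 0.5658 -0.0759  0.2116] [ 0.5744 -0.0649  0.2213]
0.222 30 [ 0.569  -0.0759  0.2216] [ 0.5755 -0.0644  0.2314]
0.232 36 [ 0.5677 -0.0746  0.2316] [ 0.5748 -0.0643  0.2414]
0.242 35 [ 0.5668 -0.076   0.2424] [ 0.5745 -0.0641  0.2515]
0.252 20 [ 0.5689 -0.0879  0.2518] [ 0.5809 -0.0635  0.2614]
0.262 127 [ 0.5578 -0.0892  0.2617] [ 0.5826 -0.0508  0.2714]
282 206
```

View pics/r4.png

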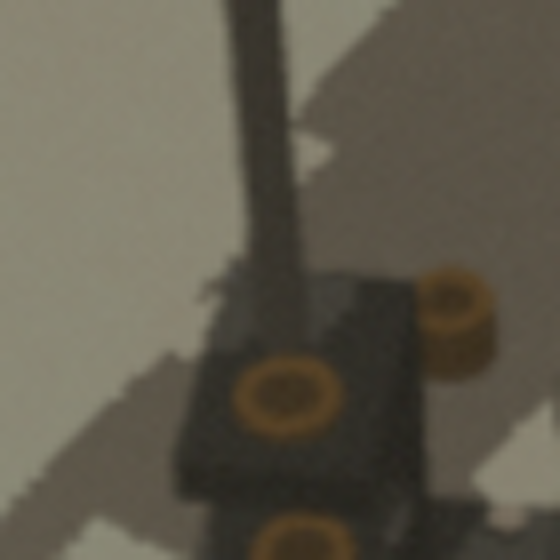

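```bash
cat > bush.py <<'E'
from h import *
from scipy.optimize import minimize
np.set_printoptions(precision=4,suppress=True)
def brass(im):
    im=im.astype(float);return im[...,0]-im[...,2]
def fit(p,x0,z=.12,img=None):
    B=brass(p['image']);u0,v0=proj(p,[*x0,z]).round().astype(int)
    W=14;S=6
    B=B[v0-W:v0+W,u0-W:u0+W]
    # world xy for subpixels
    us=(np.arange(2*W*S)+.5)/S-.5+u0-W;vs=(np.arange(2*W*S)+.5)/S-.5+v0-W
    U,V=np.meshgrid(us,vs);K=p['mtx'];r=np.stack([(U-K[0,2])/K[0,0],(V-K[1,2])/K[1,1],np.ones_like(U)],-1)@p['T'][:3,:3].T
    o=p['T'][:3,3];s=(z-o[2])/r[...,2];X=o[0]+r[...,0]*s;Y=o[1]+r[...,1]*s
    def f(q):
        d=np.hypot(X-q[0],Y-q[1]);m=((d<.013)&(d>.0075)).astype(float).reshape(2*W,S,2*W,S).mean((1,3));m=cv2.GaussianBlur(m,(0,0),.6)
        reg=np.hypot(X-x0[0],Y-x0[1]).reshape(2*W,S,2*W,S).mean((1,3))<.019
        return -np.corrcoef(m[reg],B[reg])[0,1]
    best=min((minimize(f,[x0[0]+a,x0[1]+b],method='Nelder-Mead',options=dict(initial_simplex=[[x0[0]+a,x0[1]+b],[x0[0]+a+.002,x0[1]+b],[x0[0]+a,x0[1]+b+.002]])) for a in(-.002,.002) for b in(-.002,.002)),key=lambda r:r.fun)
    return best.x,-best.fun
if __name__=='__main__':
    for f in('p0.npz','c1.npz','c9.npz','r1.npz'):
        D=np.load(f)
        for k in 'st':
            p=dict(image=D[k+'i'],mtx=D[k+'K'],T=D[k+'T'])
            print(f,k,'upper',*fit(p,[.5675,-.0706]),'low top',*fit(p,[.5675,-.0706],.065))
E
python3 bush.py
```

```text
p0.npz s upper [ 0.5677 -0.0704] 0.9595186841512705 low top [ 0.5684 -0.0705] 0.8609377934153014
p0.npz t upper [ 0.5665 -0.0711] 0.8729529420492035 low top [ 0.5713 -0.0741] 0.8870966206179991
c1.npz s upper [ 0.5677 -0.0704] 0.9605030422131628 low top [ 0.5683 -0.0705] 0.859347738173063
c1.npz t upper [ 0.5665 -0.0711] 0.8721884869836249 low top [ 0.5713 -0.0741] 0.8865365033520295
c9.npz s upper [ 0.5678 -0.0704] 0.9526943077304401 low top [ 0.5684 -0.0705] 0.8607138220245211
c9.npz t upper [ 0.5665 -0.0711] 0.8738928440597081 low top [ 0.5712 -0.0741] 0.8877349880111528
r1.npz s upper [ 0.5678 -0.0704] 0.9546033235116022 low top [ 0.5683 -0.0705] 0.857308781555134
r1.npz t upper [ 0.5665 -0.0711] 0.8740733428145936 low top [ 0.5712 -0.0741] 0.8878383456108496
```

Emit:
step_arm(
  slide=[
    [0, -0.003, -0.05],
    [0, -0.003, -0.1],
    [0, -0.003, -0.14],
    [0, -0.003, -0.17],
    [0, -0.003, -0.2],
    [0, -0.003, -0.2],
  ],
  turn=[
    [0, 0, 0],
    [0, 0, 0],
    [0, 0, 0],
    [0, 0, 0],
    [0, 0, 0],
    [0, 0, 0],
  ],
)

```text
time: 17.85
position: [0.5676, -0.0692, 0.2407]
tool_rot: [0.485, 0.515, -0.486, 0.514]
ft_force: [0.2, 0.3, -1.1]
grip_width: 0.0208
```

Emit:
step_arm(
  slide=[
    [0, 0, -0.03],
    [0, 0, -0.06],
    [0, 0, -0.09],
    [0, 0, -0.12],
    [0, 0, -0.12],
  ],
  turn=[
    [0, 0, 0],
    [0, 0, 0],
    [0, 0, 0],
    [0, 0, 0],
    [0, 0, 0],
  ],
)

```text
time: 18.35
position: [0.5676, -0.0693, 0.2287]
tool_rot: [0.485, 0.515, -0.486, 0.514]
ft_force: [-0.1, 0.1, -1.8]
grip_width: 0.0209
```

```bash
python3 rod.py | head -4
python3 - <<'E'
from h import *
D=np.load('rodpics.npz')
p=dict(image=D['i2'],mtx=D['K'],T=D['T'])
u,v=np.load('crop.npy')
save(p['image'],'r5.png',(u-35,v-45,u+35,v+45),6)
E
```

```text
18.5 [ 0.568  -0.0694  0.2294] noseZ 0.10336336161658274
nose xy [ 0.5698 -0.0699] lean [-0.0348 -0.0053] 737 0.012443474082413794
nose xy [ 0.5699 -0.0696] lean [-0.0353 -0.0088] 739 0.012618557259291497
nose xy [ 0.5702 -0.0697] lean [-0.0376 -0.0074] 739 0.01252425778258988
```

View pics/r5.png

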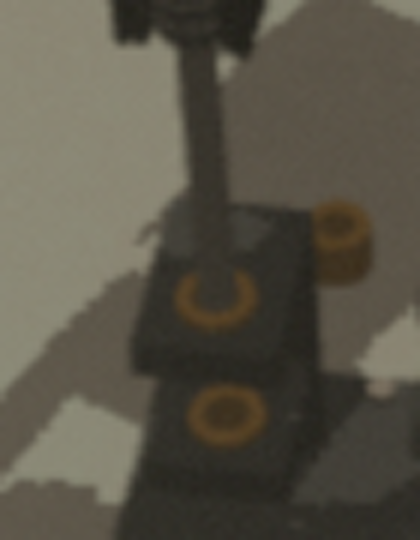

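The nose has entered the upper bushing, with the rod in the ring at crop (215,295). There is no side force, so I carry on down.

Emit:
step_arm(
  slide=[
    [0, 0, -0.05],
    [0, 0, -0.1],
    [0, 0, -0.15],
    [0, 0, -0.2],
    [0, 0, -0.25],
    [0, 0, -0.3],
    [0, 0, -0.3],
  ],
  turn=[
    [0, 0, 0],
    [0, 0, 0],
    [0, 0, 0],
    [0, 0, 0],
    [0, 0, 0],
    [0, 0, 0],
    [0, 0, 0],
  ],
)

```text
time: 19.2
position: [0.5674, -0.0692, 0.1984]
tool_rot: [0.485, 0.515, -0.486, 0.514]
ft_force: [-0.4, -0.7, -1.5]
grip_width: 0.021
```

Emit:
step_arm(
  slide=[
    [0, 0, -0.04],
    [0, 0, -0.08],
    [0, 0, -0.12],
    [0, 0, -0.16],
    [0, 0, -0.16],
  ],
  turn=[
    [0, 0, 0],
    [0, 0, 0],
    [0, 0, 0],
    [0, 0, 0],
    [0, 0, 0],
  ],
)

```text
time: 19.7
position: [0.5675, -0.0692, 0.1826]
tool_rot: [0.485, 0.515, -0.486, 0.514]
ft_force: [0.7, -1.0, -0.8]
grip_width: 0.0208
```

Emit:
step_arm(
  slide=[
    [0, 0, -0.05],
    [0, 0, -0.1],
    [0, 0, -0.15],
    [0, 0, -0.2],
    [0, 0, -0.25],
    [0, 0, -0.3],
    [0, 0, -0.305],
    [0, 0, -0.305],
    [0, 0, -0.305],
  ],
  turn=[
    [0, 0, 0],
    [0, 0, 0],
    [0, 0, 0],
    [0, 0, 0],
    [0, 0, 0],
    [0, 0, 0],
    [0, 0, 0],
    [0, 0, 0],
    [0, 0, 0],
  ],
)

```text
time: 20.6
position: [0.5681, -0.0694, 0.153]
tool_rot: [0.485, 0.514, -0.485, 0.514]
ft_force: [-0.3, -0.0, -1.4]
grip_width: 0.0208
```

```bash
python3 d.py f1.png '[.563,-.035,.08]' 45
python3 - <<'E'
from h import *
np.set_printoptions(precision=4,suppress=True)
D=np.load('f1.npz')
p=dict(image=D['si'],depth=D['sd'],mtx=D['sK'],T=D['sT']);C=cloud(p)
u,v=proj(p,[.568,-.07,.08]).astype(int)
save(p['image'],'f2.png',(u-25,v-25,u+25,v+35),9)
reg=(abs(C[...,0]-.568)<.03)&(abs(C[...,1]+.07)<.025)
for z in np.arange(.14,.2,.006):
    B=C[reg&(C[...,2]>z)&(C[...,2]<z+.006)]
    if len(B): print(round(z,3),B.min(0),B.max(0),len(B))
yb=np.array([-.0928,.9957]);b=C[...,0]*yb[0]+C[...,1]*yb[1]
reg=(C[...,0]>.5)&(C[...,0]<.62)&(C[...,1]>-.045)&(C[...,1]<.07)
for z0 in np.arange(.044,.13,.008):
    x=b[reg&(C[...,2]>z0)&(C[...,2]<z0+.008)]
    if len(x): print('clip',round(z0,3),x.min(),x.max())
for n in('rod_nose','rod_handle','rod_mid','lower_bush','clip_mid','clip_jaw'):
    s=vision.camera('scene');a=vision.spot_point(s,n);print(n,[(np.round(x['centre'],1),round(x['p'],2)) for x in a[:2]])
q=dict(mtx=D['sK'],T=D['sT'])
print('expected nose px',proj(q,[.5677,-.0704,.026]),'handle',proj(q,[.568,-.07,.171]),'clip_mid',proj(q,[.5463,.0072,.081]))
E
```

```text
20.7 [ 0.5681 -0.0694  0.1531] [-0.754  -0.0209 -1.6158] 0.02102693879515119
0.14 [ 0.5659 -0.0747  0.1405] [ 0.5741 -0.0642  0.1454] 17
0.146 [ 0.574  -0.0716  0.1465] [ 0.574  -0.0678  0.1474] 2
0.152 [ 0.5645 -0.0896  0.1528] [ 0.5821 -0.0505  0.158 ] 46
0.158 [ 0.5632 -0.0895  0.158 ] [ 0.5828 -0.0503  0.1638] 62
0.164 [ 0.5615 -0.088   0.164 ] [ 0.5825 -0.0501  0.17  ] 55
0.17 [ 0.5609 -0.0878  0.17  ] [ 0.5816 -0.0497  0.176 ] 62
0.176 [ 0.5669 -0.0889  0.176 ] [ 0.5818 -0.0493  0.1819] 57
0.182 [ 0.5603 -0.0904  0.182 ] [ 0.5838 -0.0482  0.188 ] 62
0.188 [ 0.5575 -0.0933  0.1881] [ 0.5829 -0.0466  0.1939] 119
0.194 [ 0.5653 -0.0928  0.1942] [ 0.5825 -0.0451  0.2   ] 48
clip 0.044 -0.06113200815863745 -0.023599241641248183
clip 0.052 -0.0634177134850716 -0.023699212904131423
clip 0.06 -0.06336245940525548 -0.023863385582537856
clip 0.068 -0.06250049182390408 -0.023958696491421048
clip 0.076 -0.05340711117543951 -0.03414832493974654
clip 0.084 -0.05520363709310446 -0.03224533310093239
clip 0.092 -0.055369095154268605 -0.032192269643357585
clip 0.1 -0.05695357483382643 -0.028764845600263343
clip 0.108 -0.060663988447206156 -0.027005030879553606
clip 0.116 -0.0617339719721033 -0.02536778587706619
clip 0.124 -0.02551625138703471 -0.02551625138703471
rod_nose [(array([284.3, 242.2]), 0.82)]
rod_handle [(array([359.6, 212.8]), 0.17)]
rod_mid [(array([283.3, 210.2]), 0.68)]
lower_bush [(array([284.8, 237. ]), 0.68)]
clip_mid [(array([325.1, 221.1]), 0.89), (array([286.1, 189.5]), 0.54)]
clip_jaw [(array([326.8, 234.8]), 0.76), (array([343. , 340.8]), 0.69)]
expected nose px [285.7291 242.2647] handle [280.8712 190.0234] clip_mid [325.8931 222.6767]
```

View pics/f1.png

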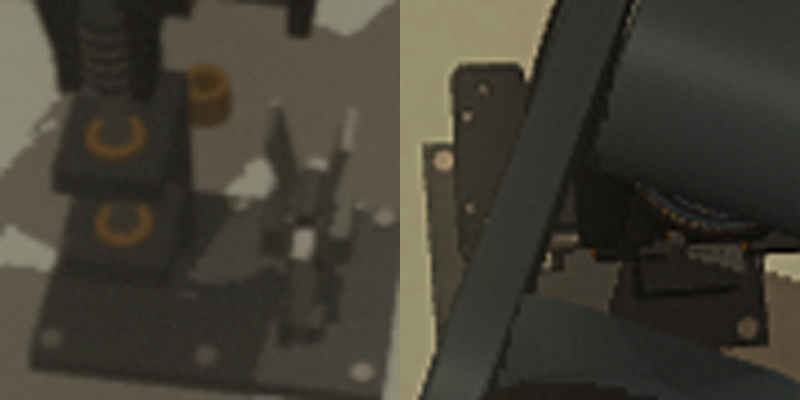

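View pics/f2.png

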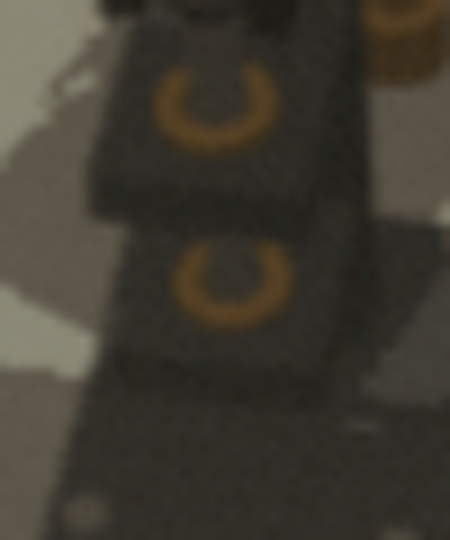

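Both rings are crossed by the shaft. The nose pixel (284,242) matches the expected (286,242), and the clip is unchanged. I hand in.

```bash
python3 -c "
from h import *
o=get_obs();print(o['time'],o['position'],o['ft_force'],o['grip_width']);print(hand_in())"
```

```text
21.3 [ 0.56793484 -0.06936385  0.15281904] [-0.30494268  0.36728805 -1.75331994] 0.02061373848970679
the job is handed in; nothing more can be done
None
```

The job is done and handed in at 21.3 s, in the order asked; no verdict came back.

- **Clip:** I took it off its stand fully squeezed and lowered it over the tongue until its barrel touched the edge, at about 7 N. Then I let it spring shut. Depth checks afterwards and at the end show it upright and centred on the tongue to about 0.1 mm. Its top is about 121 mm up, as a fully seated clip should be.
- **Rod:** I lifted the longest rod from the rack, where its measured lean was about 0.004 rad, and threaded it through both bushings with no contact force to speak of. It is still held at 55 N. The shaft crosses both brass rings in the last picture. By the arm's reading the nose is about 27 mm above the table, 18 mm below the lower bushing and 15 mm above the base plate. The network's nose pixel, (284, 242), agrees with that to about 1.5 pixels.

**Disagreements and gaps:**
- The two cameras differed by 1–2 mm in x, so I used the scene camera to line up the rod and bushing.
- On two moves the arm ended 3–5 mm short in y, which I measured and corrected before acting.
- The arm hid the bracket from the top camera at the end, so the final checks rest on the scene camera and the arm's readings alone.
- I made no separate final check on the objects to be left alone.

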